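# Pack the painting kit onto its tray

## Task

Pack the painting kit on the wooden tray: stack the red tin squarely on the black tin and the cream tin squarely on the red one, long sides in line and the colour stripes on the lids all at the same end, and stand the blue cup upright inside the grey pot, fully down. Set things down gently, do not drop them; leave the black tin and the pot where they stand on the tray, do not disturb the two paint jars and the brush, and let go of everything at the end.

Things in the scene. Friction and masses are not known exactly. Their poses are not given: they have to be found in the camera images.
- tray: Fixed light wooden tray, 240 (its x) x 190 (its y) mm, floor 6 mm thick, low rim 12 mm high in all. Origin: centre of its underside, on the table. The black tin stands on its -x half, the grey pot on its +x half.
- black_tin_center (a point): Centre (half-way up) of the closed black tin, the loose base of the column: 80 (x) x 170 (y) x 40 (z) mm, 0.55 kg, standing on the tray floor. Its y axis runs along its length towards the end with the yellow stripe (its middle 77 mm from the centre), which stays in view when the red tin is on top.
- red_tin_center (a point): Centre (half-way up) of the closed red tin: 62 (x) x 140 (y) x 36 (z) mm, about 0.26 kg, starting flat on the table. Its y axis runs along its length towards the end with the white stripe. It is gripped across its 62 mm width.
- cream_tin_center (a point): Centre (half-way up) of the closed cream tin: 54 (x) x 110 (y) x 34 (z) mm, about 0.18 kg, starting flat on the table. Its y axis runs along its length towards the end with the black stripe. It is gripped across its 54 mm width.
- red_tin_stripe (a point): Middle of the white stripe, 9 mm wide across the red tin's lid; the point is 62 mm from the tin's centre along its y axis.
- cream_tin_stripe (a point): Middle of the black stripe, 9 mm wide across the cream tin's lid; the point is 47 mm from the tin's centre along its y axis.
- pot: Loose wide grey pot, open at the top, tapered: outer diameter 54 mm at the foot, 70 mm at the rim, 50 mm high, wall 3 mm, floor 4 mm thick. 0.3 kg. Origin: centre of its underside, on the tray floor.
- cup_center (a point): Centre (half-way up) of the loose blue enamel cup, 95 mm high, open at the top, wall 2.5 mm, about 0.09 kg, starting upright on the table: outer diameter 43 mm at the foot, widening to 57 mm at 48 mm up, straight from there to the rim. It fits in the pot with about 2 to 4 mm to spare all round and seats on the pot's floor, so that its top 49 mm stand out of the pot; grip it close under its rim, across its 57 mm diameter. Its z axis points up.
- jar_a: Closed paint jar (brown paint, black cap), diameter 67 mm, height 105 mm, a bystander. Origin: centre of its underside.
- jar_b: Closed paint jar (red paint, black cap), diameter 67 mm, height 105 mm, a bystander. Origin: centre of its underside.
- brush: Paint brush lying on the table, a bystander. Origin: under the brush; its x axis runs along it towards the bristles.
Things that resemble listed ones, but are neither listed nor needed, are in the scene too. Leave any turquoise look-alike of the part that bears black_tin_center alone.

How it is judged (in metres and radians):
At the end, for the whole second after the job is handed in: Red tin flat on black, cream flat on red, each centred within 8 mm and 0.12 rad, stripes at the black tin's stripe end; cup upright (0.07 rad) on the pot's floor (within 3 mm of full depth); black tin and pot within 20 mm of their start, pot upright; all released and at rest (horizontal distance between red_tin_center and black_tin_center below 0.008 m and z of red_tin_center in the frame of black_tin_center between 0.034 and 0.041 m and angle between the y axis of red_tin_center and the y axis of black_tin_center, either way round below 0.12 rad and angle between each of red_tin_center, cream_tin_center, pot's own z axis and vertical below 0.06 rad and y of each of red_tin_stripe, cream_tin_stripe in the frame of black_tin_center above 0.02 m and horizontal distance between cream_tin_center and red_tin_center below 0.008 m and z of cream_tin_center in the frame of red_tin_center between 0.031 and 0.038 m and angle between the y axis of cream_tin_center and the y axis of red_tin_center, either way round below 0.12 rad and horizontal distance between cup_center and pot below 0.007 m and z of cup_center in the frame of pot between 0.047 and 0.0545 m and angle between cup_center's own z axis and vertical below 0.07 rad and distance of each of black_tin_center, pot from where it was at the start of the episode below 0.02 m and linear speed of each of red_tin, cream_tin, cup below 0.02 m/s); the robot touches nothing.
It fails at once if the red tin is dropped or knocked flying (faster than 0.55 m/s while out of the fingers) (contact force between red_tin and the fingers below 0.05 N and linear speed of red_tin above 0.55 m/s).
It fails at once if the cream tin is dropped or knocked flying (faster than 0.55 m/s while out of the fingers) (contact force between cream_tin and the fingers below 0.05 N and linear speed of cream_tin above 0.55 m/s).
It fails at once if the cup is dropped or knocked flying (faster than 0.55 m/s while out of the fingers) (contact force between cup and the fingers below 0.05 N and linear speed of cup above 0.55 m/s).
It fails at once if a paint jar or the brush is disturbed (moved more than 30 mm) (distance of any of jar_a, jar_b, brush from where it was at the start of the episode above 0.03 m).
It also fails if it takes over 72 s, if anything falls off the work surface, if the arm or the gripper's body presses on something with over 40 N, if the wrist force passes 120 N, or if a joint passes its speed limit or range.

## Robot

A 7-joint arm with a two-finger parallel gripper is mounted at the origin on the work surface. World frame = base frame: x ahead of the robot, y to its left, z up, the work surface at z = 0. Lengths are in m, angles in degrees, forces in N, time in s.
With the tool pointing down it reaches from about 0.425 to 0.875 m from the base axis. Payload 4.7 kg.
Tool frame: the origin (TCP) lies at the very end of the fingers, on their centre line; the grasp point (between the pads) lies 19 mm behind it; z points along the fingers, y is the line along which they close (so a half turn about z gives the same grasp; the last joint's range is limited). The gripper opens to 87 mm and grips with 3 to 60 N. Pads are 19 mm wide; open, the fingers measure 117 mm over their backs; the gripper's body (75 mm by 190 mm) begins 51 mm behind the grasp point.
Start: joints at [75.235, 18.392, -4.016, 83.108, 1.295, 78.541, -3.26], TCP at [0.174, -0.626, 0.223] pointing down, gripper open.
Joint ranges: [-163.93, 163.93], [-17.29, 119.83], [-79.2, 71.16], [3.27, 140.29], [-89.18, 269.18], [5.43, 117.66], [-154.24, 154.24]. Speed limits (degrees/s): [147.25, 147.25, 180, 180, 180, 180, 180].

## Interface

Orientations are given as [roll, pitch, yaw] about the fixed x, y, z axes, in that order (R = Rz(yaw) Ry(pitch) Rx(roll)).
In Python, from cell import telemetry, cams, env gives the robot as it stands.
- The arm moves only by the tool arm_command, never from a script. Its argument "series" is text: rows parted by semicolons, each of 5 numbers parted by spaces: the shift along the tool's x, y, z in mm, then the turn about the tool's z in rad, then the closure in counts, from 0 (fully open) to 255 (shut). A call has 1 to 20 rows; each row shifts and turns the commanded pose from where the row before left it, along the tool's axes as they then stand; what a row does not reach is not made up. A row lasts 1/12 s, in which the tool goes at most 41.7 mm and 7.16 degrees, less where a joint would pass 70% of its speed; a pose out of reach is approached as far as the arm can. A call is refused whole if a number of a shift passes 41.7 or a number of a turn 0.125, either way. A call with a gripper value outside its range is refused whole. The fingers move at their own pace and stop on an object; "squeeze" is the grip in N (left out, the last holds). Time passes only in rows, so rows that do not move let the fingers close. It gives the time, the measured TCP pose, the force, the opening and the grip force at its end, in the units of the state.
- telemetry.get_obs(): the state, without advancing time (a new reading comes with each control period).
- cams.read_camera(name): name is "scene" or "top" or "wrist"; returns the picture (400x640x3 uint8, blue, green, red); there is no depth.
- cams.calibration(name): a dict with "K" (3x3 intrinsics, pixels), "origin" and "rotation" of the camera in the world; the wrist camera has in their place "hand_eye" (4x4, takes a point from camera to tool coordinates, whose origin is the TCP and whose axes are the flange's). Camera axes: x right, y down, z forward; pixel columns grow to the right and rows downward; lengths in m; the calibration is good to about 2 mm. A picture is of the moment at which its call begins: read the wrist's pose just before it. calibration takes no time and is no camera call.
- env.sign_off(): hands the job in; it is judged then, once.
The state is a dict: "time_s": time; "qpos": joint angles; "joint_velocities": joint speeds; "effort": joint torques, N m; "tool_pos": TCP position; "tool_rot": TCP orientation; "force": force on the tool from outside, world axes, zero at the start; "wrist_torque": the same for the moment, N m; "grip_width": finger opening in m; "grasp_force": force on a finger pad.
Only numpy, scipy, OpenCV 4.12 (cv2) and the standard library are available. Lean on these libraries where they do the work, as an engineer would, in place of code of your own. Each camera call takes 0.05 s, during which the arm holds its last target. There are 200 camera calls.

## Working session

There is one attempt and no reset: what is moved stays moved. The work goes in short steps, Python scripts to look and compute and a tool call to move; the robot and the scene stay as the last step left them, time stands still between calls to the robot, and variables do not carry over. Pictures are saved under pics/ and viewed, at most 10 in all, crops included, and the job is handed in when it is done.

Besides the shell and the picture viewer there is one more tool, called after "Call:" by a JSON object that holds its "op" and its "data", one argument or row to a line. arm_command: Moves the arm, as the interface text tells. Its arguments: {"type":"object","properties":{"series":{"type":"string"},"squeeze":{"type":"number"}},"required":["series"]}

```bash
mkdir -p pics; ls; python3 - <<'E'
from cell import telemetry, cams, env
import cv2, numpy as np
o=telemetry.get_obs(); print({k:np.round(v,3) for k,v in o.items()})
for n in("scene","top","wrist"):
    im=cams.read_camera(n); cv2.imwrite(f"pics/{n}0.png",im); c=cams.calibration(n); print(n,{k:np.round(v,4).tolist() for k,v in c.items()})
E
```

```text
pics
{'time_s': np.float64(0.0), 'qpos': array([75.236, 18.44 , -4.015, 83.175,  1.294, 78.539, -3.259]), 'joint_velocities': array([ 0.074,  0.001, -0.022, -0.019, -0.022, -0.057, -0.063]), 'effort': array([ 1.0000e-03, -4.9129e+01, -4.0400e-01, -3.1252e+01, -6.4000e-02,
        4.4000e-02,  0.0000e+00]), 'tool_pos': array([ 0.174, -0.626,  0.221]), 'tool_rot': array([-1.79891e+02,  5.00000e-03,  1.55730e+01]), 'force': array([-0.604,  0.651,  0.142]), 'wrist_torque': array([-0.021, -0.023, -0.071]), 'grasp_force': np.float64(0.0), 'grip_width': np.float64(0.087)}
scene {'K': [[363.2593, 0.0, 316.285], [0.0, 363.2593, 201.3893], [0.0, 0.0, 1.0]], 'origin': [1.0412, -0.7136, 0.7362], 'rotation': [-126.8891, 1.1687, 32.5581]}
top {'K': [[451.9457, 0.0, 322.1717], [0.0, 451.9457, 189.3413], [0.0, 0.0, 1.0]], 'origin': [0.3387, 0.0302, 1.2918], 'rotation': [-170.9399, -1.0503, -88.364]}
wrist {'K': [[330.4038, 0.0, 320.2437], [0.0, 330.4038, 195.8681], [0.0, 0.0, 1.0]], 'hand_eye': [[0.0002, -0.956, -0.2934, 0.0786], [1.0, 0.0001, 0.0003, 0.0001], [-0.0003, -0.2934, 0.956, -0.1615], [0.0, 0.0, 0.0, 1.0]]}
```

View pics/top0.png

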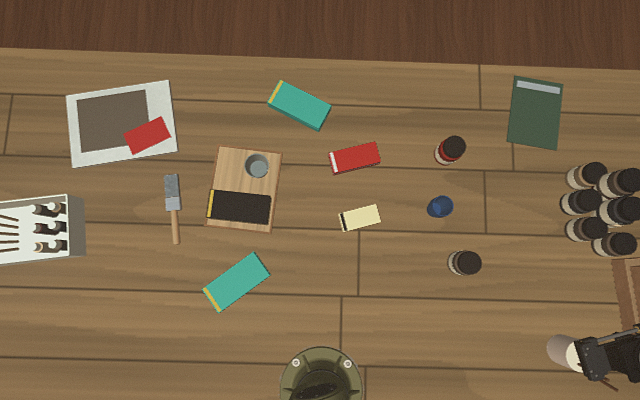

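View pics/scene0.png

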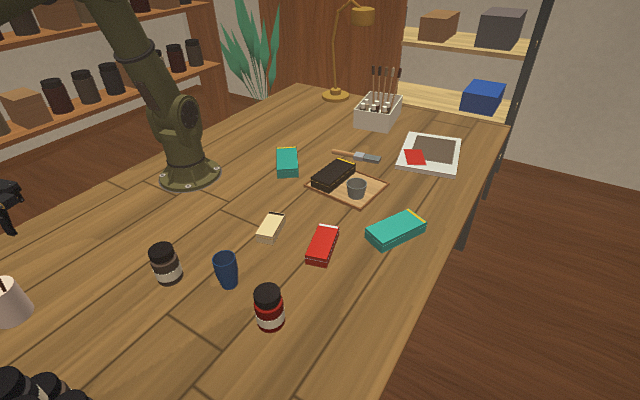

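```bash
cat > h.py <<'E'
from cell import telemetry, cams, env
import cv2, numpy as np
from scipy.spatial.transform import Rotation as R
def look(n,save=None):
    o=telemetry.get_obs(); im=cams.read_camera(n); c=cams.calibration(n); K=np.array(c["K"])
    if n=="wrist":
        T=np.eye(4);T[:3,:3]=R.from_euler("xyz",o["tool_rot"],degrees=True).as_matrix();T[:3,3]=o["tool_pos"];T=T@np.array(c["hand_eye"])
        M,p=T[:3,:3],T[:3,3]
    else: M,p=R.from_euler("xyz",c["rotation"],degrees=True).as_matrix(),np.array(c["origin"])
    if save: cv2.imwrite(f"pics/{save}.png",im)
    return im,(K,M,p)
def cast(cam,uv,z):
    K,M,p=cam; uv=np.reshape(uv,(-1,2)).astype(float)
    d=(M@np.linalg.inv(K)@np.c_[uv,np.ones(len(uv))].T).T
    return p+d*((z-p[2])/d[:,2])[:,None]
def proj(cam,P):
    K,M,p=cam; q=K@(M.T@(np.reshape(P,(-1,3))-p).T); return (q[:2]/q[2]).T
def hsv(im,lo,hi): return cv2.inRange(cv2.cvtColor(im,cv2.COLOR_BGR2HSV),lo,hi)
def blob(m,near=None):
    cs=cv2.findContours(m,cv2.RETR_EXTERNAL,cv2.CHAIN_APPROX_NONE)[0]
    cs=[c for c in cs if cv2.contourArea(c)>15]
    if near is None: return max(cs,key=cv2.contourArea)
    return max(cs,key=lambda c:cv2.contourArea(c)/(1+np.linalg.norm(c.mean((0,1))-near)**2/200))
def rect(cam,c,z):
    P=cast(cam,c,z)[:,:2]; r=cv2.minAreaRect((P*1000).astype(np.float32)); b=cv2.boxPoints(r)
    e1,e2=b[1]-b[0],b[2]-b[1]; e=e1 if np.linalg.norm(e1)>np.linalg.norm(e2) else e2
    return np.array(r[0]),sorted(r[1]),np.degrees(np.arctan2(e[1],e[0]))%180
E
python3 - <<'E'
from h import *
im,cam=look("top")
for u in [(355,157),(370,217),(343,221),(250,207),(210,204),(258,166),(440,207),(230,180),(332,162)]:
    print(u,im[u[1],u[0]],cv2.cvtColor(im[u[1]:u[1]+1,u[0]:u[0]+1],cv2.COLOR_BGR2HSV)[0,0])
print("base",cast(cam,[320,388],0.05))
def sub(m,x0,y0,x1,y1):
    k=np.zeros_like(m);k[y0:y1,x0:x1]=m[y0:y1,x0:x1];return k
red=cv2.bitwise_or(hsv(im,(0,150,90),(8,255,255)),hsv(im,(172,150,90),(180,255,255)))
for n,m,z in [("red",sub(red,320,130,390,180),.036),("cream",sub(hsv(im,(15,30,150),(35,140,255)),330,195,390,240),.034),
 ("black",sub(hsv(im,(0,0,0),(180,255,70)),200,180,285,235),.046),("yel",sub(hsv(im,(18,150,120),(35,255,255)),200,180,285,235),.046),
 ("cup",sub(hsv(im,(100,80,30),(130,255,255)),420,185,465,225),.095)]:
    c=blob(m);print(n,cv2.contourArea(c),rect(cam,c,z))
for n,u,z in [("pot",(258,166),.056),("jarA",(465,262),.105),("jarB",(453,148),.105),("redstr",(333,163),.036),("crstr",(344,221),.034)]: print(n,cast(cam,u,z))
E
```

```text
(355, 157) [ 48  58 175] [  2 185 175]
(370, 217) [165 215 224] [ 25  67 224]
(343, 221) [30 33 40] [ 9 64 40]
(250, 207) [52 55 62] [ 9 41 62]
(210, 204) [ 80 184 216] [ 23 161 216]
(258, 166) [133 139 129] [ 72  18 139]
(440, 207) [111  84  67] [108 101 111]
(230, 180) [115 160 188] [ 18  99 188]
(332, 162) [159 168 204] [  6  56 204]
base [[0.01422517 0.0037692  0.05      ]]
red 870.0 (array([637.61645508, -79.79547119]), [61.45864486694336, 131.63941955566406], np.float32(106.09385))
cream 719.5 (array([450.6255188 , -78.67072296]), [72.64402770996094, 146.2123565673828], np.float32(107.712425))
black 1550.5 (array([483.14294434, 241.61827087]), [79.80445098876953, 166.55633544921875], np.float32(85.553085))
yel 62.0 (array([490.10015869, 321.82998657]), [9.683579444885254, 73.58119201660156], np.float32(175.21994))
cup 231.0 (array([ 496.24899292, -308.4119873 ]), [53.087642669677734, 55.315208435058594], np.float32(99.80814))
pot [[0.59652771 0.19368487 0.056     ]]
jarA [[ 0.34842228 -0.36405322  0.105     ]]
jarB [[ 0.65325435 -0.33787209  0.105     ]]
redstr [[ 0.61629523 -0.01573408  0.036     ]]
crstr [[ 0.45237676 -0.05059937  0.034     ]]
```

Call:
{"op": "arm_command", "data": {
  "series": "0 0 0 -0.123 0;0 0 0 -0.123 0;0 0 0 -0.123 0;0 0 0 -0.123 0;0 0 0 -0.123 0;0 0 0 -0.123 0;36.7 8.7 0 0 0;36.7 8.7 0 0 0;36.7 8.7 0 0 0;36.7 8.7 0 0 0;36.7 8.7 0 0 0;36.7 8.7 0 0 0;36.7 8.7 0 0 0;36.7 8.7 0 0 0;36.7 8.7 0 0 0;36.7 8.7 0 0 0;36.7 8.7 0 0 0;36.7 8.7 0 0 0"
}}

```text
time_s: 1.7
tool_pos: [0.4981, -0.3074, 0.2226]
tool_rot: [180.0, 0.0, 57.8]
force: [0.6, -1.0, 0.4]
grip_width: 0.087
grasp_force: 0.0
```

Call:
{"op": "arm_command", "data": {
  "series": "0 0 0 0 0;0 0 0 0 0;0 0 0 0 0"
}}

```text
time_s: 1.95
tool_pos: [0.4967, -0.3093, 0.2222]
tool_rot: [-180.0, 0.1, 57.9]
force: [0.0, -0.4, -0.8]
grip_width: 0.087
grasp_force: 0.0
```

```bash
cat >> h.py <<'E'
def go(x,y,z,yaw=None):
    """turn (rad) then tool-axis shifts (mm) from the measured pose to x,y,z (mm), yaw (deg)"""
    o=telemetry.get_obs(); y0=o["tool_rot"][2]; yaw=y0 if yaw is None else yaw
    M=R.from_euler("xyz",[180,0,yaw],degrees=True).as_matrix()
    d=M.T@(np.array([x,y,z])-np.array(o["tool_pos"])*1000)
    print("at",np.round(o["tool_pos"],4),"rot",np.round(o["tool_rot"],2),"t",o["time_s"],"turn",np.round(-np.radians((yaw-y0+180)%360-180),4),"shift",np.round(d,1))
E
python3 - <<'E'
from h import *
im,cam=look("wrist","w1"); go(496,-308,200,58)
print(proj(cam,[[.496,-.308,.095],[.496,-.308,0]]))
E
```

```text
at [ 0.4961 -0.3102  0.2223] rot [-1.7997e+02  7.0000e-02  5.7750e+01] t 2.0 turn -0.0044 shift [ 1.8 -1.2 22.3]
[[320.40149815 184.91121496]
 [320.41068069 163.75379532]]
```

View pics/w1.png

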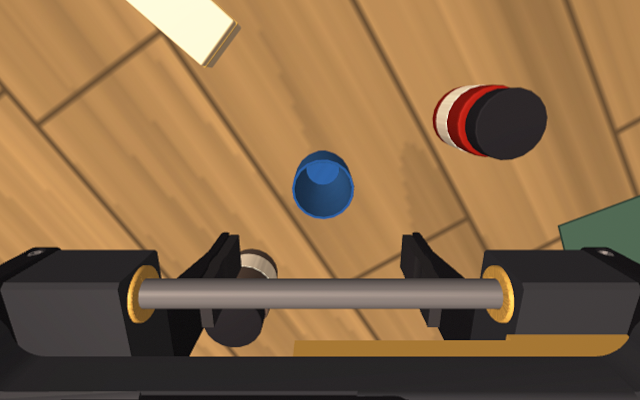

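```bash
python3 - <<'E'
from h import *
im,cam=look("wrist")
c=blob(hsv(im,(95,80,40),(125,255,255)),(323,189))[:,0]
x0,x1,yb=c[:,0].min(),c[:,0].max(),c[:,1].max()
P=cast(cam,[[x0,189],[x1,189],[(x0+x1)/2,yb]],.095);r=np.linalg.norm(P[1]-P[0])/2
v=(P[0]+P[1])/2; d=P[2]-v; cen=P[2]-d/np.linalg.norm(d)*r
print(x0,x1,yb,r,cen); go(cen[0]*1000,cen[1]*1000,62)
E
```

```text
292 353 217 0.027706449993152218 [ 0.49523591 -0.31273896  0.095     ]
at [ 0.4959 -0.3106  0.2223] rot [-1.7997e+02  6.0000e-02  5.7690e+01] t 2.05 turn -0.0 shift [ -2.2   0.6 160.3]
```

Call:
{"op": "arm_command", "data": {
  "series": "-1.1 0.3 25 0 0;-1.1 0.3 25 0 0;0 0 25 0 0;0 0 25 0 0;0 0 25 0 0;0 0 20 0 0;0 0 15 0 0;0 0 0 0 0;0 0 0 0 150;0 0 0 0 255;0 0 0 0 255;0 0 0 0 255;0 0 0 0 255;0 0 0 0 255;0 0 0 0 255",
  "squeeze": 15
}}

```text
time_s: 3.3
tool_pos: [0.4971, -0.3114, 0.0634]
tool_rot: [179.9, 0.0, 57.9]
force: [0.4, -0.8, 3.5]
grip_width: 0.0571
grasp_force: 15.0
```

Call:
{"op": "arm_command", "data": {
  "series": "0 0 -15 0 255;0 0 -30 0 255;0 0 -30 -0.123 255;0 0 -30 -0.123 255;0 0 -30 -0.123 255;0 0 -25 -0.123 255;0 0 -15 -0.123 255;0 0 0 -0.123 255;20 8.6 0 0 255;32.6 14 0 0 255;32.6 14 0 0 255;32.6 14 0 0 255;32.6 14 0 0 255;32.6 14 0 0 255;32.6 14 0 0 255;32.6 14 0 0 255;32.6 14 0 0 255;32.6 14 0 0 255;32.6 14 0 0 255;32.6 14 0 0 255"
}}

```text
time_s: 4.97
tool_pos: [0.5898, 0.0918, 0.2374]
tool_rot: [-180.0, 0.0, 100.1]
force: [0.6, -0.9, -1.4]
grip_width: 0.0576
grasp_force: 15.0
```

Call:
{"op": "arm_command", "data": {
  "series": "0 0 0 0 255;0 0 0 0 255;0 0 0 0 255;0 0 0 0 255"
}}

```text
time_s: 5.3
tool_pos: [0.5899, 0.0884, 0.2371]
tool_rot: [-179.9, 0.1, 100.0]
force: [-0.3, 0.8, -0.3]
grip_width: 0.0573
grasp_force: 15.0
```

```bash
python3 - <<'E'
from h import *
im,cam=look("wrist","w2"); go(596,194,240)
print(proj(cam,[[.596,.194,.056],[.483,.242,.046]]))
E
```

```text
at [0.5899 0.0882 0.2373] rot [-1.7996e+02  6.0000e-02  9.9980e+01] t 5.35 turn -0.0 shift [103.1  24.3  -2.7]
[[347.79038003  69.97126512]
 [239.23391275  -5.27234561]]
```

View pics/w2.png

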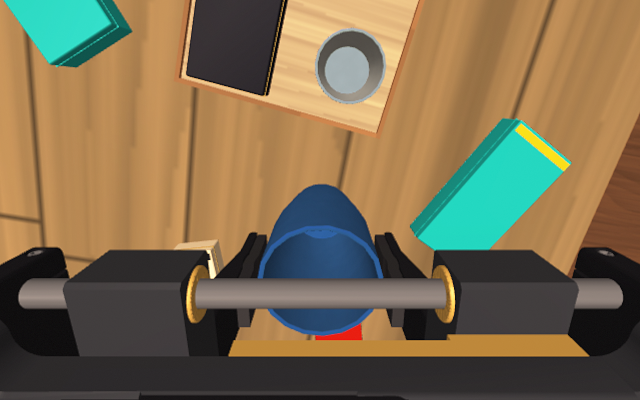

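```bash
python3 - <<'E'
from h import *
im,cam=look("wrist")
b=hsv(im,(95,80,40),(125,255,255)); ys,xs=np.where(b>0)
x0,x1,yb=xs.min(),xs.max(),ys.max(); zr=telemetry.get_obs()["tool_pos"][2]+.0316
def rim(x0,x1,yb,yc,z):
    P=cast(cam,[[x0,yc],[x1,yc],[(x0+x1)/2,yb]],z);r=np.linalg.norm(P[1]-P[0])/2
    d=P[2]-(P[0]+P[1])/2; return r,P[2]-d/np.linalg.norm(d)*r
print("cup",x0,x1,yb,*rim(x0,x1,yb,280,zr))
roi=np.zeros(im.shape[:2],np.uint8); roi[15:125,295:405]=1
g=hsv(im,(0,0,60),(180,50,255))*roi; g=cv2.morphologyEx(g,cv2.MORPH_OPEN,np.ones((3,3)))
c=blob(g); e=cv2.fitEllipse(cv2.convexHull(c)); print("pot ell",e,cv2.boundingRect(c)); 
x,y,w,h=cv2.boundingRect(c)
C=cast(cam,e[0],.056)[0]; print(C, np.linalg.norm(cast(cam,[x,e[0][1]],.056)-cast(cam,[x+w-1,e[0][1]],.056))/2)
f=cv2.HoughCircles(cv2.GaussianBlur(cv2.cvtColor(im[15:40*3,290:410],cv2.COLOR_BGR2GRAY),(0,0),1),cv2.HOUGH_GRADIENT,1,30,param1=100,param2=20,minRadius=30,maxRadius=40);print(f)
E
```

```text
cup 257 383 334 0.028082188083429892 [0.58762682 0.08841226 0.26895504]
pot ell ((349.834716796875, 65.29692840576172), (70.5877914428711, 75.9059829711914), 12.81535530090332) (315, 28, 71, 76)
[0.5972418  0.19837553 0.056     ] 0.03385414492329739
[[[59.5 49.5 33.8]]]
```

Call:
{"op": "arm_command", "data": {
  "series": "10 10 15 0 255;10.5 10 25 0 255;10.5 8.6 25 0 255;0 0 20 0 255;0 0 7 0 255;0 0 0 0 255;0 0 0 0 255;0 0 0 0 255"
}}

```text
time_s: 6.07
tool_pos: [0.6137, 0.1252, 0.1473]
tool_rot: [179.9, 0.0, 100.1]
force: [0.8, 0.3, -0.7]
grip_width: 0.0577
grasp_force: 15.0
```

```bash
cat >> h.py <<'E'
def rim(cam,x0,x1,yb,yc,z):
    P=cast(cam,[[x0,yc],[x1,yc],[(x0+x1)/2,yb]],z);r=np.linalg.norm(P[1]-P[0])/2
    d=P[2]-(P[0]+P[1])/2; return r,P[2]-d/np.linalg.norm(d)*r
E
python3 - <<'E'
from h import *
im,cam=look("wrist","w3"); go(597.2+2.3,198.2,140); t=telemetry.get_obs()["tool_pos"]
b=hsv(im,(95,80,40),(125,255,255)); ys,xs=np.where(b>0)
print("cup",xs.min(),xs.max(),ys.max(),rim(cam,xs.min(),xs.max(),ys.max(),280,t[2]+.0316))
u=proj(cam,[.597,.198,.056])[0].astype(int); print(u)
roi=np.zeros(im.shape[:2],np.uint8); roi[max(0,u[1]-58):u[1]+58,u[0]-58:u[0]+58]=1
g=cv2.morphologyEx(hsv(im,(0,0,60),(180,50,255))*roi,cv2.MORPH_OPEN,np.ones((3,3)))
c=blob(g); e=cv2.fitEllipse(cv2.convexHull(c)); print(e,cv2.boundingRect(c)); C=cast(cam,e[0],.056)[0]; print(C)
E
```

```text
at [0.6137 0.1254 0.1474] rot [1.7984e+02 3.0000e-02 1.0007e+02] t 6.1167 turn -0.0 shift [74.2 -1.3  7.4]
cup 257 383 334 (np.float64(0.028071835320953743), array([0.61128904, 0.12539359, 0.17902645]))
[317 102]
((318.4541320800781, 101.5811538696289), (93.06464385986328, 96.37760925292969), 179.85423278808594) (272, 54, 94, 96)
[0.59730312 0.19885336 0.056     ]
```

View pics/w3.png

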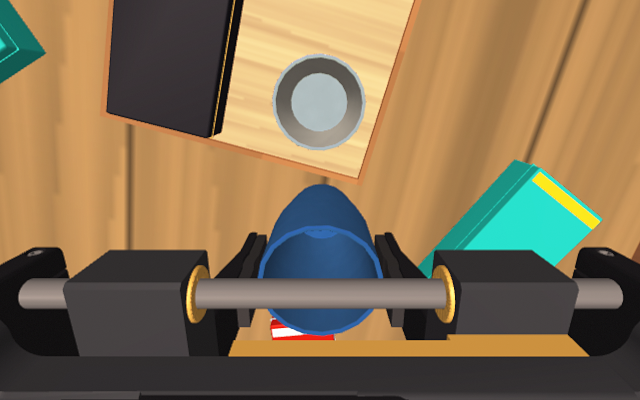

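Call:
{"op": "arm_command", "data": {
  "series": "15 0 0 0 255;20 -1 0 0 255;20 0 0 0 255;14 0 0 0 255;5.6 0 0 0 255;0 0 0 0 255;0 0 0 0 255;0 0 12 0 255;0 0 12 0 255;0 0 12 0 255;0 0 8 0 255;0 0 6 0 255;0 0 4 0 255;0 0 0 0 255;0 0 0 0 255"
}}

```text
time_s: 7.37
tool_pos: [0.5985, 0.1992, 0.0915]
tool_rot: [-180.0, -0.0, 100.1]
force: [0.9, 0.5, -1.4]
grip_width: 0.0573
grasp_force: 15.0
```

```bash
python3 - <<'E'
from h import *
im,cam=look("wrist"); go(597.3+2.3,198.6,73.4)
print(telemetry.get_obs()["force"])
E
```

```text
at [0.5988 0.1994 0.0919] rot [ 1.7996e+02 -1.0000e-02  1.0015e+02] t 7.4167 turn -0.0 shift [-0.9  0.7 18.5]
[ 0.47498709  0.03541498 -0.35099443]
```

Call:
{"op": "arm_command", "data": {
  "series": "-0.7 0.6 4 0 255;0 0 4 0 255;0 0 3 0 255;0 0 2 0 255;0 0 2 0 255;0 0 1 0 255;0 0 0 0 255;0 0 0 0 255"
}}

```text
time_s: 8.08
tool_pos: [0.5992, 0.1986, 0.0755]
tool_rot: [180.0, 0.0, 100.1]
force: [0.4, -0.4, -0.3]
grip_width: 0.0574
grasp_force: 15.0
```

Call:
{"op": "arm_command", "data": {
  "series": "0 0 1 0 255;0 0 0.7 0 255;0 0 0 0 255;0 0 0.7 0 255;0 0 0 0 255;0 0 0 0 255"
}}

```text
time_s: 8.58
tool_pos: [0.5993, 0.1986, 0.0734]
tool_rot: [180.0, 0.0, 100.1]
force: [-0.2, 0.5, 0.9]
grip_width: 0.0574
grasp_force: 15.0
```

Call:
{"op": "arm_command", "data": {
  "series": "0 0 0.6 0 255;0 0 0 0 255;0 0 0.6 0 255;0 0 0 0 255;0 0 0 0 255"
}}

```text
time_s: 9.0
tool_pos: [0.5995, 0.1987, 0.0733]
tool_rot: [180.0, 0.0, 100.1]
force: [-2.1, -1.4, 7.6]
grip_width: 0.0576
grasp_force: 15.0
```

Call:
{"op": "arm_command", "data": {
  "series": "0 0 -0.6 0 255;0 0 0 0 180;0 0 0 0 100;0 0 0 0 0;0 0 0 0 0;0 0 0 0 0;0 0 0 0 0;0 0 -15 0 0;0 0 -35 0 0;0 0 -40 0 0;0 0 -40 0 0;11 -25 -35 0 0;11 -25 -15 0 0;11 -25 0 0 0;11 -25 0 0 0;0 0 0 0.123 0;0 0 0 0.123 0;0 0 0 0 0;0 0 0 0 0;0 0 0 0 0"
}}

```text
time_s: 10.67
tool_pos: [0.4948, 0.224, 0.2508]
tool_rot: [180.0, -0.0, 86.2]
force: [0.3, -0.1, -0.6]
grip_width: 0.087
grasp_force: 0.0
```

```bash
python3 - <<'E'
from h import *
im,cam=look("wrist","w4"); go(490,225,260)
m=hsv(im,(18,150,120),(35,255,255)); 
print(proj(cam,[[.483,.242,.046],[.489,.319,.046],[.597,.198,.105]]))
E
```

```text
at [0.4948 0.2239 0.2506] rot [-1.800e+02 -1.000e-02  8.618e+01] t 10.7167 turn -0.0 shift [ 0.8 -4.9 -9.4]
[[310.4118367  153.29841641]
 [310.65067857  79.98917694]
 [428.40332691 200.59837366]]
```

View pics/w4.png

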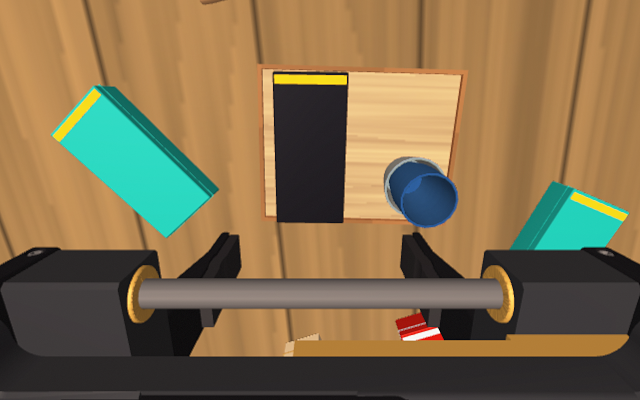

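```bash
python3 - <<'E'
from h import *
im=cv2.imread("pics/w4.png"); _,cam=look("wrist")
roi=np.zeros(im.shape[:2],np.uint8); roi[60:235,262:360]=255
blk=hsv(im,(0,0,0),(180,255,75))&roi; yel=hsv(im,(20,190,150),(35,255,255))&roi
m=cv2.morphologyEx(blk|yel,cv2.MORPH_OPEN,np.ones((5,5)))
c=blob(m); print("tin",rect(cam,c,.046)); 
y=blob(cv2.morphologyEx(yel,cv2.MORPH_OPEN,np.ones((3,3))));print("yel",rect(cam,y,.046),cv2.boundingRect(y),cv2.boundingRect(c))
print("tin body",cv2.boundingRect(cv2.approxPolyDP(c,4,True)),cv2.approxPolyDP(c,4,True)[:,0].tolist())
im,cam=look("top")
c=hsv(im,(18,40,150),(35,100,255)); k=np.zeros_like(c);k[195:240,330:390]=c[195:240,330:390]; k=cv2.morphologyEx(k,cv2.MORPH_OPEN,np.ones((5,5)));print(rect(cam,blob(k),.034))
go(638,-80,250,106)
E
```

```text
tin (array([482.22857666, 243.21261597]), [78.20032501220703, 167.2222137451172], np.float32(85.49707))
yel (array([488.43878174, 319.83731079]), [9.375218391418457, 75.5180892944336], np.float32(175.2628)) (274, 74, 73, 11) (273, 72, 75, 151)
tin body (275, 72, 73, 151) [[275, 72], [277, 221], [342, 222], [347, 73]]
(array([466.33163452, -98.59487915]), [54.92771911621094, 98.33094787597656], np.float32(105.80986))
at [0.4948 0.2239 0.2503] rot [-1.7997e+02 -1.0000e-02  8.6130e+01] t 10.8167 turn -0.3469 shift [-3.316e+02  5.390e+01  3.000e-01]
```

Call:
{"op": "arm_command", "data": {
  "series": "0 0 0 -0.116 0;0 0 0 -0.116 0;0 0 0 -0.115 0;-20 3 0 0 0;-36 6 0 0 0;-36 6 0 0 0;-36 6 0 0 0;-36 6 0 0 0;-36 6 0 0 0;-36 6 0 0 0;-36 6 0 0 0;-36 6 10 0 0;-23.6 2.9 10 0 0;0 0 0 0 0;0 0 0 0 0;0 0 0 0 0;0 0 0 0 0"
}}

```text
time_s: 12.23
tool_pos: [0.6375, -0.078, 0.231]
tool_rot: [180.0, -0.0, 106.1]
force: [0.7, -0.1, 0.0]
grip_width: 0.0869
grasp_force: 0.0
```

```bash
cat >> h.py <<'E'
def tin(cam,im,mask,z,n):
    m=cv2.morphologyEx(mask,cv2.MORPH_OPEN,np.ones((3,3))); c=blob(m); 
    print(n,rect(cam,cv2.convexHull(c),z),cv2.boundingRect(c),"corners",cv2.approxPolyDP(cv2.convexHull(c),5,True)[:,0].tolist())
E
python3 - <<'E'
from h import *
im,cam=look("wrist","w5"); go(638,-80,60)
red=(hsv(im,(0,150,90),(8,255,255))|hsv(im,(172,150,90),(180,255,255)))
red[290:]=0
tin(cam,im,red,.036,"red")
print(proj(cam,[.638,-.08,.036]))
E
```

```text
at [ 0.6376 -0.0781  0.2312] rot [179.94  -0.   106.1 ] t 12.2833 turn -0.0 shift [-1.900e+00 -1.000e-01  1.712e+02]
red (array([636.69244385, -83.74600983]), [61.62321090698242, 124.84003448486328], np.float32(106.05903)) (292, 118, 58, 111) corners [[349, 118], [346, 227], [295, 228], [292, 118]]
[[322.02415001 172.88867396]]
```

View pics/w5.png

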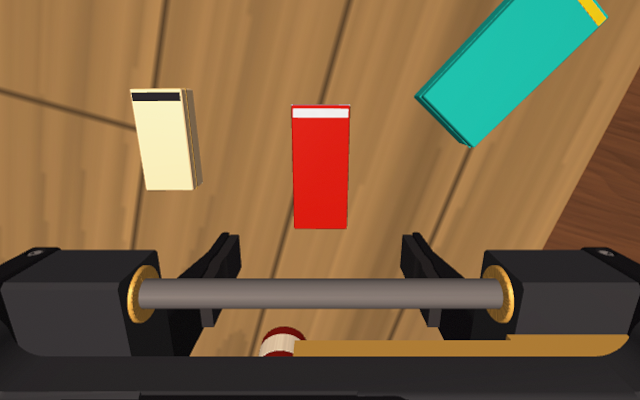

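```bash
python3 - <<'E'
from h import *
_,cam=look("wrist")
for n,u,z in [("red",[[292,104.5],[350.5,104.5],[346.5,228.5],[294.5,228.5]],.036),("cream",[[131,90],[180.5,89],[194,190],[146.5,190.5]],.034)]:
    P=cast(cam,u,z)*1000; t,b=(P[0]+P[1])/2,(P[2]+P[3])/2
    print(n,P[:,:2].mean(0),"len",np.linalg.norm(t-b),"ang",np.degrees(np.arctan2(*(t-b)[[1,0]])),"w",np.linalg.norm(P[1]-P[0]))
    go(*P[:,:2].mean(0),60,106.06)
E
```

```text
red [635.95176591 -77.46708176] len 139.2174165795624 ang 105.80350757158543 w 60.88559728483468
at [ 0.6376 -0.0784  0.2312] rot [1.7994e+02 2.0000e-02 1.0609e+02] t 12.3333 turn 0.0005 shift [  1.3  -1.3 171.2]
cream [463.90098271 -95.57731859] len 108.29729939088014 ang 106.40774455163509 w 51.26593572508859
at [ 0.6376 -0.0784  0.2312] rot [1.7994e+02 2.0000e-02 1.0609e+02] t 12.3333 turn 0.0005 shift [  31.5 -171.7  171.2]
```

Call:
{"op": "arm_command", "data": {
  "series": "1.3 0.5 25 0 0;0 0 35 0 0;0 0 35 0 0;0 0 35 0 0;0 0 35 0 0;0 0 25 0 0;0 0 15 0 0;0 0 10 0 0;0 0 5 0 0;0 0 2.5 0 0;0 0 0 0 0;0 0 0 0 120;0 0 0 0 255;0 0 0 0 255;0 0 0 0 255;0 0 0 0 255;0 0 0 0 255;0 0 0 0 255",
  "squeeze": 30
}}

```text
time_s: 13.83
tool_pos: [0.6379, -0.0789, 0.0084]
tool_rot: [180.0, 0.0, 105.9]
force: [-0.4, 0.8, 3.0]
grip_width: 0.0621
grasp_force: 30.0
```

Call:
{"op": "arm_command", "data": {
  "series": "0 0 -10 0 255;0 0 -25 0 255;0 0 -35 0 255;0 0 -35 0 255;0 0 -35 0 255;0 0 -35 0.119 255;0 0 -30 0.119 255;0 0 -15 0.12 255;15 -9 0 0 255;30 -17.5 0 0 255;33 -19 0 0 255;33 -19 0 0 255;33 -19 0 0 255;33 -19 0 0 255;33 -19 0 0 255;33 -19 0 0 255;33 -19 0 0 255;20 -13 0 0 255;10.7 -6.6 0 0 255;0 0 0 0 255"
}}

```text
time_s: 15.5
tool_pos: [0.4813, 0.2446, 0.2282]
tool_rot: [-180.0, -0.0, 85.8]
force: [0.4, 0.4, -1.0]
grip_width: 0.062
grasp_force: 30.0
```

Call:
{"op": "arm_command", "data": {
  "series": "0 0 20 0 255;0 0 35 0 255;0 0 30 0 255;0 0 20 0 255;0 0 10 0 255;0 0 0 0 255;0 0 0 0 255;0 0 0 0 255"
}}

```text
time_s: 16.17
tool_pos: [0.4851, 0.2412, 0.1144]
tool_rot: [179.9, -0.1, 85.4]
force: [0.2, 0.3, -2.2]
grip_width: 0.062
grasp_force: 30.0
```

```bash
python3 - <<'E'
from h import *
im,cam=look("wrist","w6"); go(484.3,241.1,54.4,85.4)
E
```

```text
at [0.4851 0.2415 0.1146] rot [ 1.7984e+02 -6.0000e-02  8.5380e+01] t 16.2167 turn -0.0004 shift [-0.4 -0.7 60.2]
```

View pics/w6.png

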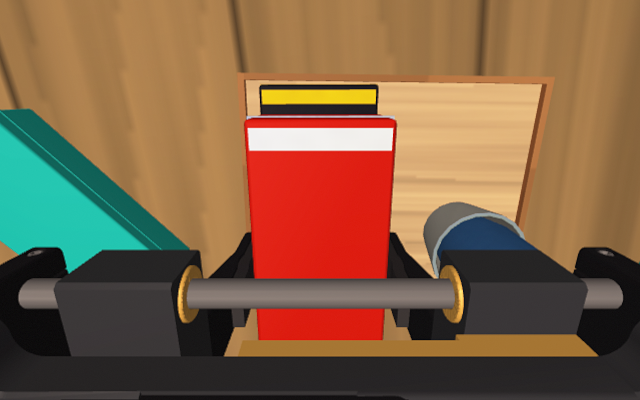

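```bash
python3 - <<'E'
from h import *
im=cv2.imread("pics/w6.png"); _,cam=look("wrist"); zt=telemetry.get_obs()["tool_pos"][2]
y=hsv(im,(20,190,150),(35,255,255)); y[150:]=0; w=hsv(im,(0,0,190),(180,40,255)); w[:120]=0;w[160:]=0;w[:,:240]=0;w[:,400:]=0
M=R.from_euler("z",85.4,degrees=True).as_matrix()[:2,:2]
for n,m,z in [("yel",y,.046),("white",cv2.morphologyEx(w,cv2.MORPH_OPEN,np.ones((3,3))),zt-.0084+.036)]:
    c=blob(m); r=rect(cam,c,z); print(n,cv2.boundingRect(c),r, "in tin axes (x=long, y=left)",M.T@r[0])
print("tcp",M.T@(np.array(telemetry.get_obs()["tool_pos"][:2])*1000), M.T@[482.2,243.2])
E
```

```text
yel (261, 89, 115, 15) (array([488.32165527, 320.44949341]), [8.941190719604492, 76.0739974975586], np.float32(175.38828)) in tin axes (x=long, y=left) [ 358.58015812 -461.0490072 ]
white (248, 128, 145, 22) (array([488.0267334 , 304.33016968]), [8.405582427978516, 57.83005142211914], np.float32(175.37193)) in tin axes (x=long, y=left) [ 342.48910427 -462.04778772]
tcp [ 279.64296581 -463.95623645] [ 281.08854455 -461.14239679]
```

Call:
{"op": "arm_command", "data": {
  "series": "0.5 -0.5 5 0 255;0.6 -0.5 12 0 255;0 0 12 0 255;0 0 12 0 255;0 0 8 0 255;0 0 4 0 255;0 0 2 0 255;0 0 1 0 255;0 0 1 0 255;0 0 0 0 255;0 0 0 0 255;0 0 0 0 255"
}}

```text
time_s: 17.27
tool_pos: [0.483, 0.2425, 0.0563]
tool_rot: [180.0, -0.0, 85.4]
force: [-1.1, -0.4, -2.2]
grip_width: 0.0617
grasp_force: 30.0
```

Call:
{"op": "arm_command", "data": {
  "series": "0 0 1 0 255;0 0 0 0 255;0 0 0.7 0 255;0 0 0 0 255;0 0 0 0 255"
}}

```text
time_s: 17.68
tool_pos: [0.4828, 0.2424, 0.0543]
tool_rot: [180.0, 0.0, 85.4]
force: [-0.0, 0.1, 0.4]
grip_width: 0.062
grasp_force: 30.0
```

Call:
{"op": "arm_command", "data": {
  "series": "0 0.8 0 0 255;0 0 0.6 0 255;0 0 0 0 255;0 0 0.6 0 255;0 0 0 0 255;0 0 0 0 255"
}}

```text
time_s: 18.18
tool_pos: [0.4831, 0.2424, 0.0543]
tool_rot: [-180.0, 0.1, 85.4]
force: [-6.3, -1.8, 10.7]
grip_width: 0.0619
grasp_force: 30.0
```

Call:
{"op": "arm_command", "data": {
  "series": "0 0 -0.8 0 255;0 0 0 0 200;0 0 0 0 120;0 0 0 0 0;0 0 0 0 0;0 0 0 0 0;0 0 0 0 0;0 0 -10 0 0;0 0 -30 0 0;0 0 -40 0 0;0 0 -40 0 0;0 0 -35 0 0;0 0 -20 0 0;0 0 0 -0.122 0;0 0 0 -0.122 0;0 0 0 -0.122 0;-15 -5.5 0 0 0;-33 -12 0 0 0;-37 -13 0 0 0;-37 -13 0 0 0"
}}

```text
time_s: 19.85
tool_pos: [0.4758, 0.1125, 0.2294]
tool_rot: [179.9, 0.0, 106.5]
force: [1.1, -0.3, -0.3]
grip_width: 0.0871
grasp_force: 0.0
```

Call:
{"op": "arm_command", "data": {
  "series": "-37 -13 0 0 0;-37 -13 0 0 0;-37 -13 0 0 0;-35 -13 0 0 0;-30 -10 0 0 0;-20 -8 0 0 0;0 0 0 0 0;0 0 0 0 0;0 0 0 0 0;0 0 0 0 0"
}}

```text
time_s: 20.68
tool_pos: [0.4646, -0.0932, 0.2291]
tool_rot: [180.0, 0.0, 106.5]
force: [-0.5, -0.7, 0.2]
grip_width: 0.087
grasp_force: 0.0
```

```bash
python3 - <<'E'
from h import *
im,cam=look("wrist","w7"); go(463.9,-95.6,8,106.4)
m=hsv(im,(18,25,190),(35,130,255)); m[240:]=0; m[:, :230]=0; m[:,420:]=0
tin(cam,im,cv2.morphologyEx(m,cv2.MORPH_OPEN,np.ones((9,9))),.034,"cream")
b=hsv(im,(0,0,0),(180,255,60)); b[215:]=0; b[:, :230]=0; b[:,420:]=0
tin(cam,im,b,.034,"stripe")
E
```

```text
at [ 0.4646 -0.0932  0.2291] rot [1.7998e+02 1.0000e-02 1.0655e+02] t 20.7333 turn 0.0026 shift [ -2.1  -1.4 221.1]
cream (array([ 463.73904419, -100.14582825]), [52.53865432739258, 95.69816589355469], np.float32(106.361824)) (296, 133, 49, 85) corners [[344, 134], [342, 216], [297, 217], [296, 134]]
stripe (array([448.82171631, -50.29098129]), [6.281729221343994, 47.96138000488281], np.float32(16.546865)) (297, 126, 46, 7) corners [[342, 126], [342, 132], [297, 132], [297, 126]]
```

View pics/w7.png

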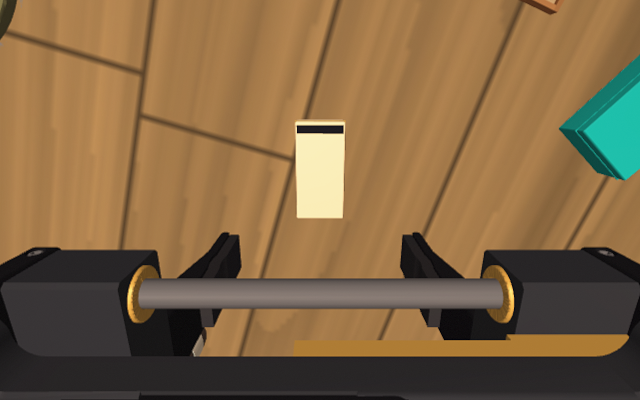

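Call:
{"op": "arm_command", "data": {
  "series": "0 -0.6 25 0 0;0 0 35 0 0;0 0 35 0 0;0 0 35 0 0;0 0 35 0 0;0 0 25 0 0;0 0 15 0 0;0 0 10 0 0;0 0 4 0 0;0 0 2 0 0;0 0 0 0 0;0 0 0 0 120;0 0 0 0 255;0 0 0 0 255;0 0 0 0 255;0 0 0 0 255;0 0 0 0 255;0 0 0 0 255",
  "squeeze": 25
}}

```text
time_s: 22.23
tool_pos: [0.4639, -0.0951, 0.008]
tool_rot: [180.0, 0.0, 106.4]
force: [0.6, 0.3, 1.8]
grip_width: 0.0535
grasp_force: 25.0
```

Call:
{"op": "arm_command", "data": {
  "series": "0 0 -10 0 255;0 0 -25 0 255;0 0 -35 0 255;0 0 -35 0 255;0 0 -40 0 255;0 0 -40 0.122 255;0 0 -30 0.122 255;0 0 -15 0.1225 255;15 0 0 0 255;30 -1 0 0 255;36 -1 0 0 255;36 -1 0 0 255;36 -1 0 0 255;36 -1 0 0 255;36 -1 0 0 255;36 -1 0 0 255;36 -0.9 0 0 255;26 0 0 0 255;15.6 0 0 0 255;0 0 0 0 255"
}}

```text
time_s: 23.9
tool_pos: [0.4813, 0.248, 0.2381]
tool_rot: [-179.9, -0.2, 85.8]
force: [-1.2, 0.1, -1.9]
grip_width: 0.0539
grasp_force: 25.0
```

Call:
{"op": "arm_command", "data": {
  "series": "0 0 20 0 255;0 0 30 0 255;0 0 20 0 255;0 0 10 0 255;0 0 0 0 255;0 0 0 0 255;0 0 0 0 255"
}}

```text
time_s: 24.48
tool_pos: [0.484, 0.2434, 0.1593]
tool_rot: [179.9, -0.0, 85.4]
force: [0.6, 0.7, -1.5]
grip_width: 0.0536
grasp_force: 25.0
```

```bash
python3 - <<'E'
from h import *
im,cam=look("wrist","w8"); go(483.1,243,90,85.4)
E
```

```text
at [0.4841 0.2435 0.1594] rot [ 1.7986e+02 -5.0000e-02  8.5370e+01] t 24.5333 turn -0.0005 shift [-0.6 -0.9 69.4]
```

View pics/w8.png

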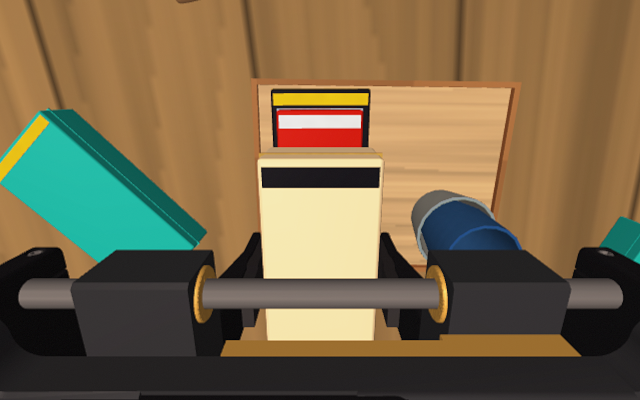

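```bash
python3 - <<'E'
from h import *
im=cv2.imread("pics/w8.png"); _,cam=look("wrist"); zt=telemetry.get_obs()["tool_pos"][2]
def roi(m,x0,y0,x1,y1): k=np.zeros_like(m);k[y0:y1,x0:x1]=m[y0:y1,x0:x1];return k
M=R.from_euler("z",85.4,degrees=True).as_matrix()[:2,:2]
for n,m,z in [("yel",roi(hsv(im,(20,190,150),(35,255,255)),262,85,380,112),.046),("white",roi(hsv(im,(0,0,170),(180,60,255)),270,108,370,134),.082),
  ("black",roi(hsv(im,(0,0,0),(180,255,70)),258,162,384,192),zt-.008+.034)]:
    c=blob(m); r=rect(cam,c,z); print(n,cv2.boundingRect(c),r, M.T@r[0])
E
```

```text
yel (273, 93, 96, 13) (array([488.61306763, 319.9246521 ]), [9.19651985168457, 75.91510772705078], np.float32(175.37947)) [ 358.08037835 -461.38157258]
white (279, 115, 82, 13) (array([486.76977539, 305.51596069]), [8.304615020751953, 57.60088348388672], np.float32(175.36737)) [ 343.57026903 -460.69977937]
black (261, 168, 119, 20) (array([485.68963623, 289.87902832]), [8.253744125366211, 49.398094177246094], np.float32(175.34958)) [ 327.89707912 -460.87718462]
```

Call:
{"op": "arm_command", "data": {
  "series": "0.7 0.4 8 0 255;0 0 14 0 255;0 0 14 0 255;0 0 12 0 255;0 0 8 0 255;0 0 5 0 255;0 0 3 0 255;0 0 1.5 0 255;0 0 1 0 255;0 0 0 0 255;0 0 0 0 255;0 0 0 0 255"
}}

```text
time_s: 25.58
tool_pos: [0.4838, 0.244, 0.0917]
tool_rot: [180.0, -0.0, 85.4]
force: [0.3, -0.7, -1.9]
grip_width: 0.0536
grasp_force: 25.0
```

Call:
{"op": "arm_command", "data": {
  "series": "0 0 0.8 0 255;0 0 0 0 255;0 0 0.7 0 255;0 0 0 0 255;0 0 0 0 255"
}}

```text
time_s: 26.0
tool_pos: [0.4837, 0.2439, 0.09]
tool_rot: [180.0, 0.0, 85.4]
force: [-0.4, -0.8, 0.6]
grip_width: 0.0539
grasp_force: 25.0
```

Call:
{"op": "arm_command", "data": {
  "series": "0 0 0.6 0 255;0 0 0 0 255;0 0 0.5 0 255;0 0 0 0 255;0 0 0 0 255"
}}

```text
time_s: 26.42
tool_pos: [0.4837, 0.2439, 0.09]
tool_rot: [180.0, 0.1, 85.4]
force: [-3.3, -3.2, 9.2]
grip_width: 0.0544
grasp_force: 25.0
```

Contact; release, lift and check.

Call:
{"op": "arm_command", "data": {
  "series": "0 0 -0.7 0 255;0 0 0 0 200;0 0 0 0 120;0 0 0 0 0;0 0 0 0 0;0 0 0 0 0;0 0 0 0 0;0 0 -10 0 0;0 0 -30 0 0;0 0 -40 0 0;0 0 -40 0 0;0 0 -20 0 0;0 0 0 0 0;0 0 0 0 0;0 0 0 0 0;0 0 0 0 0"
}}

```text
time_s: 27.75
tool_pos: [0.4827, 0.2433, 0.228]
tool_rot: [-179.9, 0.1, 85.4]
force: [0.4, 0.2, -0.3]
grip_width: 0.087
grasp_force: 0.0
```

```bash
python3 - <<'E'
from h import *
im,cam=look("wrist","w9"); go(484,243,220)
def roi(m,x0,y0,x1,y1): k=np.zeros_like(m);k[y0:y1,x0:x1]=m[y0:y1,x0:x1];return k
M=R.from_euler("z",85.4,degrees=True).as_matrix()[:2,:2]
d=[.0802,.9968]
def box(L,z):
    u=proj(cam,[.482+d[0]*L,.243+d[1]*L,z])[0].astype(int); return max(u[0]-60,0),max(u[1]-9,0),u[0]+60,u[1]+10
for n,m,z,L in [("yel",hsv(im,(20,170,140),(35,255,255)),.046,.077),("white",hsv(im,(0,0,170),(180,60,255)),.082,.062),("black",hsv(im,(0,0,0),(180,255,70)),.116,.047)]:
    c=blob(roi(m,*box(L,z))); r=rect(cam,c,z); print(n,box(L,z),cv2.boundingRect(c),r, M.T@r[0])
c=blob(hsv(im,(95,80,40),(125,255,255))); print("cup",cv2.boundingRect(c),proj(cam,[.5973,.1987,.105]))
x,y,w,h=cv2.boundingRect(c); print(cv2.fitEllipse(cv2.convexHull(c)))
im,cam=look("top","t9")
for P in ([.482,.243,.116],[.597,.198,.105]): print(proj(cam,P))
E
```

```text
at [0.4827 0.2434 0.2279] rot [-1.7986e+02  6.0000e-02  8.5390e+01] t 27.8 turn -0.0 shift [-0.3  1.3  7.9]
yel (np.int64(261), np.int64(88), np.int64(381), np.int64(107)) (284, 93, 77, 10) (array([488.20361328, 319.87796021]), [8.594316482543945, 75.95806121826172], np.float32(175.405)) [ 358.00099905 -460.97718178]
white (np.int64(262), np.int64(106), np.int64(382), np.int64(125)) (290, 110, 64, 10) (array([486.5133667 , 305.57522583]), [7.921494007110596, 57.22150802612305], np.float32(175.41164)) [ 343.60877957 -460.4394436 ]
black (np.int64(262), np.int64(127), np.int64(382), np.int64(146)) (292, 132, 60, 10) (array([485.23098755, 290.03631592]), [7.321832656860352, 48.56880187988281], np.float32(175.41968)) [ 328.01707694 -460.40739901]
cup (405, 181, 76, 72) [[450.13073423 224.61596093]]
((442.5381164550781, 216.6321563720703), (62.15740203857422, 80.74958801269531), 128.81103515625)
[[234.06451634 203.52590821]]
[[254.16578018 161.9624137 ]]
```

```bash
python3 -c "
from cell import env; print(env.sign_off())"
```

```text
the job is handed in; nothing more can be done
None
```

The job is handed in at about 28 s of the 72 s allowed. In the last wrist picture both tins sit within about 1 mm and 0.1° of centred, with all stripes at the black tin's stripe end. The cup reached the pot floor at the expected height and everything is released, but its final seating was checked by contact and position rather than measured closely, and sign-off returned no verdict.

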